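# Make up a fastener kit in the bench caddy

### The arm

A 6-joint arm with a two-finger parallel gripper is mounted at the origin on the work surface. World frame = base frame: x ahead of the robot, y to its left, z up, the work surface at z = 0. Lengths are in m, angles in rad, forces in N, time in s.
With the tool pointing down it reaches from about 0.275 to 0.85 m from the base axis. Payload 19 kg.
Tool frame: the origin (TCP) lies at the very end of the fingers, on their centre line; the grasp point (between the pads) lies 19 mm behind it; z points along the fingers, y is the line along which they close (so a half turn about z gives the same grasp; the last joint's range is limited). The gripper opens to 85 mm and grips with 20 to 120 N. Pads are 22 mm wide; open, the fingers measure 114 mm over their backs; the gripper's body (76 mm by 85 mm) begins 54 mm behind the grasp point. The pads swing forward as they close: fully open they stand 13 mm farther back than shut.
Start: joints at [-1.28, 0.15, 1.437, -0, 1.554, -0.134], TCP at [0.237, -0.524, 0.231] pointing down, gripper open.
Joint ranges: [-2.8, 2.8], [-0.68, 2.1], [0.12, 2.68], [-1.39, 4.53], [0.16, 2.79], [-2.81, 2.81]. Speed limits (rad/s): [1.89, 1.89, 2.22, 3.01, 3.01, 3.01].

### API

Orientations are given as [roll, pitch, yaw] about the fixed x, y, z axes, in that order (R = Rz(yaw) Ry(pitch) Rx(roll)).
In Python, from plant import r gives the robot as it stands.
- The arm moves only by the tool jog_arm, never from a script. Its argument "plan" is a list of rows, each an object with "dp": the shift along the tool's x, y, z in m, a list of three; "angular": the turn, a rotation vector about the tool's x, y, z in degrees, a list of three. In form: [{"dp": [tx, ty, tz], "angular": [ax, ay, az]}, ...]. A call has 1 to 8 rows; each row shifts and turns the commanded pose from where the row before left it, along the tool's axes as they then stand; what a row does not reach is not made up. A row lasts 1/12 s, in which the tool goes at most 41.7 mm and 7.16 degrees, less where a joint would pass 70% of its speed; a pose out of reach is approached as far as the arm can. A call with a gripper value outside its range is refused whole. "gripper" is the finger opening in m, from 0 to 0.0854, set as the call begins (left out, the last holds). The fingers move at their own pace and stop on an object; "squeeze" is the grip in N (left out, the last holds). Time passes only in rows, so rows that do not move let the fingers close. It gives the time, the measured TCP pose, the force, the opening and the grip force at its end, in the units of the state.
- r.state(): the state, without advancing time (a new reading comes with each control period).
- r.capture(name): name is "side" or "top"; returns a dict with "frame" (420x560x3 uint8, red, green, blue), "fx", "fy", "cx", "cy" (pixels), "k1" (the pictures are not rectified: a ray, as slopes to the right and down, at radius r is drawn at 1 + k1 r^2 times it, then the intrinsics apply), "T" (4x4, takes a point from camera to world coordinates). Camera axes: x right, y down, z forward; pixel columns grow to the right and rows downward; lengths in m; the calibration is good to about 2 mm. A picture is of the moment at which its call begins. There is no depth.
- r.sign_off(): hands the job in; it is judged then, once.
The state is a dict: "t": time; "q": joint angles; "qd": joint speeds; "tau": joint torques, N m; "ee_pos": TCP position; "eef_rot": TCP orientation; "ft_force": force on the tool from outside, world axes, zero at the start; "wrist_torque": the same for the moment, N m; "grip_width": opening from 0.0 (shut) to 1.0 (fully open); "gripper_force": force on a finger pad.
Only numpy, scipy, OpenCV 4.12 (cv2) and the standard library are available. Lean on these libraries where they do the work, as an engineer would, in place of code of your own. Each camera call takes 0.05 s, during which the arm holds its last target. There are 200 camera calls.

### The job

Make up the fastener kit in the grey caddy: thread the tall stack of copper crush washers over the spindle until it lies flat, stand the olive parts cup upright in the round well, stand the short round-headed titanium pin on its head in the square pocket, and lay the orange-handled torque screwdriver lengthwise, flat on the floor of the long trough. The thin two-washer copper stack and the long hex-head bolt do not belong to the kit: leave them standing where they are.

Things in the scene. Friction and masses are not known exactly. Their poses are not given: they have to be found in the camera images.
- washer_stack_mid (a point): The tall copper stack: six crush washers joined as one ring, outer diameter 44, hole 28, height 24 mm, lying flat on the worktop. Point: its centre, half-way up (12 mm above its underside); z along the ring's axis.
- thin_stack_mid (a point): Look-alike, not to be moved: two washers of the same diameters, height only 8 mm. Point: its centre, 4 mm above the underside.
- parts_cup_mid (a point): Olive plastic open cup, diameter 54 at the rim and 50 at the base, height 50, wall 3 mm, standing upright. Point: on its axis, half-way up (25 mm above its underside); z up its axis.
- hilok_pin_mid (a point): Titanium pin standing on its round head: head diameter 24, 9 mm high, then a shank of diameter 12; total height 50 mm. Point: on its axis, half-way up (25 mm above its underside, on the shank); z up its axis.
- hex_bolt_mid (a point): Look-alike, not to be moved: steel bolt standing on its hexagonal head (34 mm across corners, 10 mm high), shank diameter 16, total height 80 mm. Point: on its axis, half-way up (40 mm above its underside).
- torque_driver_mid (a point): Orange-handled torque screwdriver lying on the worktop, 200 mm long in all. Point: the middle of its length, on the handle, 15 mm above its underside, near its balance point. x along the tool towards the tip; the square-sectioned handle, 30 mm wide and 30 mm high, runs from x = -100 to +20 mm, then a 28 mm steel collar to +40 and an 8 mm shaft to +100 mm. Either end may lie to either side in the trough.
- caddy: Low grey open tray fixed to the worktop, 205 (x) by 310 (y) mm. Origin: centre of its underside, z up. Floor 4 mm thick, walls 5 mm thick with tops 20 mm above the worktop. A wall along y, centred at x = -5 mm, parts it: on the -x side a long empty trough, 90 mm wide (x = -97.5 to -7.5 mm) and 300 mm long (y = -150 to 150 mm), centre at x = -52.5 mm, y = 0; on the +x side a row of three bays holding the three inserts, centres at x = 47.5 mm, y = -100, 0 and 100 mm.
- spindle_insert: Spindle insert: black square plate 86 x 92 mm, 8 mm thick, fixed on the floor of one of the three bays of the caddy (which bay varies). Origin: centre of the plate's underside, on the caddy floor; z up, axes parallel to the caddy's; plate top at z = 8 mm. At its centre an upright steel post of diameter 8 with a tapered tip, 32 mm tall (tip at z = 40 mm).
- round_insert: Round-well insert: black square plate 86 x 92 mm, 8 mm thick, fixed on the floor of one of the three bays of the caddy (which bay varies). Origin: centre of the plate's underside, on the caddy floor; z up, axes parallel to the caddy's; plate top at z = 8 mm. On it a round rim, inner diameter 72, outer diameter 80, 9 mm high (top at z = 17 mm), about its centre; the well's floor is the plate top.
- square_insert: Square-pocket insert: black square plate 86 x 92 mm, 8 mm thick, fixed on the floor of one of the three bays of the caddy (which bay varies). Origin: centre of the plate's underside, on the caddy floor; z up, axes parallel to the caddy's; plate top at z = 8 mm. On it a square frame about its centre, inside 44 x 44 mm, walls 4 mm thick and 8 mm high (top at z = 16 mm); the pocket's floor is the plate top.
Mind the look-alikes: they are no part of the job. Several things look just like the part that bears thin_stack_mid: the one meant starts farthest to the robot's right. There is more than one size of the part that bears hilok_pin_mid; the job needs the smaller.

How it is judged:
At the end, for the whole second after the job is handed in: Tall stack flat on the spindle plate, cup upright in the round well, pin upright on its head in the square pocket (13, 15, 18 mm off centre at most, heights within 5 mm); driver on the trough floor, lengthwise within 0.3 rad; all at rest; thin stack and bolt upright, moved under 25 mm (horizontal distance between washer_stack_mid and spindle_insert below 0.013 m and z of washer_stack_mid in the frame of spindle_insert between 0.015 and 0.025 m and angle between each of washer_stack_mid, parts_cup_mid, hilok_pin_mid, thin_stack_mid, hex_bolt_mid's own z axis and vertical below 0.15 rad and linear speed of each of washer_stack, parts_cup, hilok_pin, torque_driver below 0.02 m/s and angular speed of each of washer_stack, parts_cup, hilok_pin, torque_driver below 0.3 rad/s and horizontal distance between parts_cup_mid and round_insert below 0.015 m and z of parts_cup_mid in the frame of round_insert between 0.028 and 0.038 m and horizontal distance between hilok_pin_mid and square_insert below 0.018 m and z of hilok_pin_mid in the frame of square_insert between 0.028 and 0.038 m and x of torque_driver_mid in the frame of caddy between -0.088 and -0.017 m and y of torque_driver_mid in the frame of caddy between -0.052 and 0.052 m and z of torque_driver_mid in the frame of caddy between 0.012 and 0.026 m and angle between the x axis of torque_driver_mid and the y axis of caddy, either way round below 0.3 rad and distance of each of thin_stack_mid, hex_bolt_mid from where it was at the start of the episode below 0.025 m); the robot touches nothing.
It also fails if it takes over 106 s, if anything falls off the work surface, if the arm or the gripper's body presses on something with over 40 N, if the wrist force passes 120 N, or if a joint passes its speed limit or range.

## Working session

There is one attempt and no reset: what is moved stays moved. The work goes in short steps, Python scripts to look and compute and a tool call to move; the robot and the scene stay as the last step left them, time stands still between calls to the robot, and variables do not carry over. Pictures are saved under pics/ and viewed, at most 14 in all, crops included, and the job is handed in when it is done.

Besides the shell and the picture viewer there is one more tool, called after "Call:" as a command line: name --argument value ..., lists and objects as JSON in quotes. jog_arm: Moves the arm, as the interface text tells. Its arguments: {"type":"object","properties":{"plan":{"type":"array","items":{"type":"object","properties":{"dp":{"type":"array","items":{"type":"number"}},"angular":{"type":"array","items":{"type":"number"}}}}},"gripper":{"type":"number"},"squeeze":{"type":"number"}},"required":["plan"]}

```bash
ls; mkdir -p pics; python3 - <<'E'
from plant import r
import cv2
print(r.state())
for n in("top","side"):
    c=r.capture(n); cv2.imwrite(f"pics/{n}0.png",c["frame"][:,:,::-1]); print({k:v for k,v in c.items() if k!="frame"})
E
```

```text
pics
{'t': 0.0, 'q': array([-1.27998579e+00,  1.51013675e-01,  1.43804894e+00, -1.45418532e-05,
        1.55382191e+00, -1.34002399e-01]), 'qd': array([-0.00019211,  0.00097398,  0.00104317,  0.0002542 ,  0.00102208,
        0.00101099]), 'tau': array([-6.85387240e-04, -7.13048887e+01, -5.70874786e+01,  2.86697446e-05,
        8.95218691e-03, -4.59691506e-06]), 'ee_pos': array([ 0.23688737, -0.52365013,  0.23065079]), 'eef_rot': array([-3.14031042e+00, -1.58187185e-04,  4.24813091e-01]), 'ft_force': array([ 0.25446726, -0.51297157, -0.25667227]), 'wrist_torque': array([ 0.01843519, -0.0299042 , -0.01321216]), 'gripper_force': 0.0, 'grip_width': 0.9993823845273312}
{'fx': 468.3811352071106, 'fy': 468.3811352071106, 'cx': 278.15127516825385, 'cy': 211.0760889376142, 'k1': 0.038634973182673865, 'T': array([[-0.14185517, -0.9661075 ,  0.21566966,  0.27989004],
       [-0.98987683,  0.13945393, -0.02639063,  0.08311691],
       [-0.0045798 , -0.21723005, -0.97610969,  1.122104  ],
       [ 0.        ,  0.        ,  0.        ,  1.        ]])}
{'fx': 492.0136473035355, 'fy': 492.0136473035355, 'cx': 273.35328572947174, 'cy': 212.8301152020371, 'k1': -0.03485340637440972, 'T': array([[-0.91136915, -0.22843004,  0.3423828 ,  0.09299431],
       [-0.41154378,  0.51820469, -0.74973036,  0.96199617],
       [-0.00616344, -0.82418664, -0.56628473,  0.73475774],
       [ 0.        ,  0.        ,  0.        ,  1.        ]])}
```

View pics/top0.png

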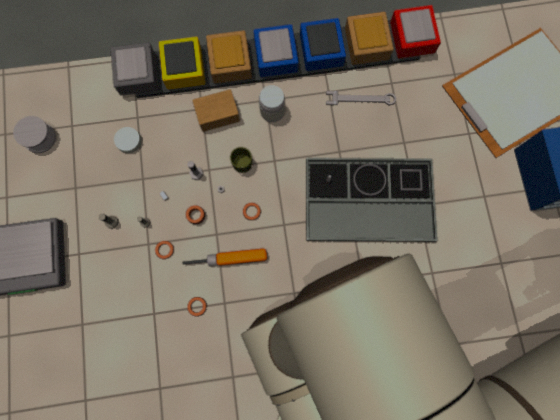

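View pics/side0.png

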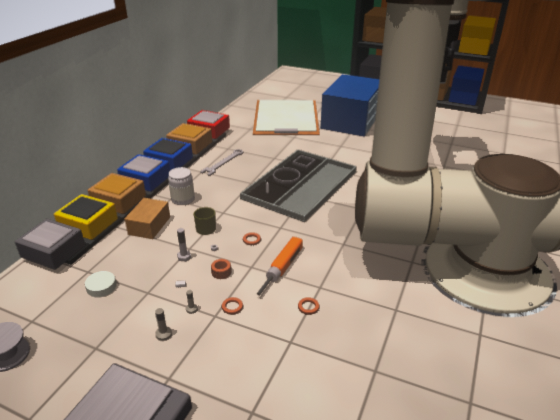

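The top view has the tall stack at (195,214), cup (241,160), driver about (225,257), uprights at (195,170), (108,220) and (143,221). In the caddy, left to right, are the spindle, the round well and the square pocket. The side view puts the uprights at (182,243), (161,325) and (190,302). Next I'll enlarge crops.

```bash
python3 - <<'E'
import cv2
a=cv2.imread("pics/top0.png")[140:280,90:280]; cv2.imwrite("pics/tc.png",cv2.convertScaleAbs(cv2.resize(a,None,fx=4,fy=4,interpolation=cv2.INTER_CUBIC),alpha=1.5))
a=cv2.imread("pics/side0.png")[190:345,140:330]; cv2.imwrite("pics/sc.png",cv2.convertScaleAbs(cv2.resize(a,None,fx=3.8,fy=3.8,interpolation=cv2.INTER_CUBIC),alpha=1.3))
a=cv2.imread("pics/top0.png")[150:250,295:445]; cv2.imwrite("pics/cc.png",cv2.convertScaleAbs(cv2.resize(a,None,fx=5,fy=5,interpolation=cv2.INTER_CUBIC),alpha=2))
E
```

```text
(no output)
```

View pics/tc.png

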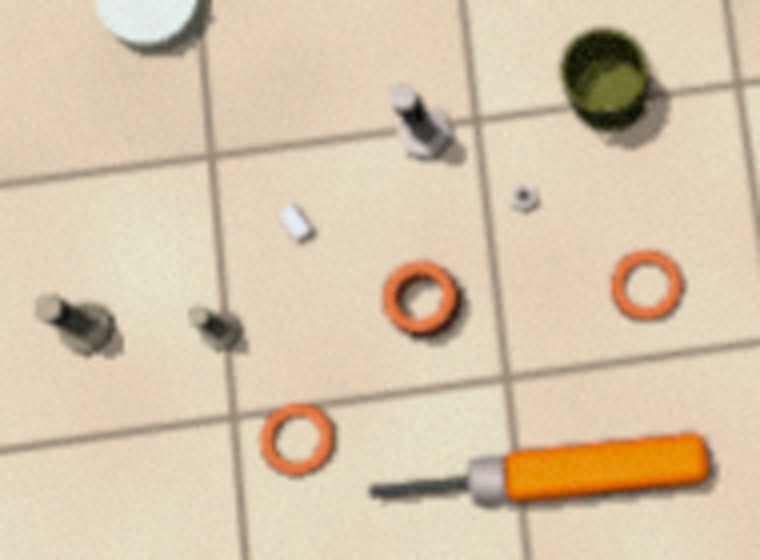

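View pics/sc.png

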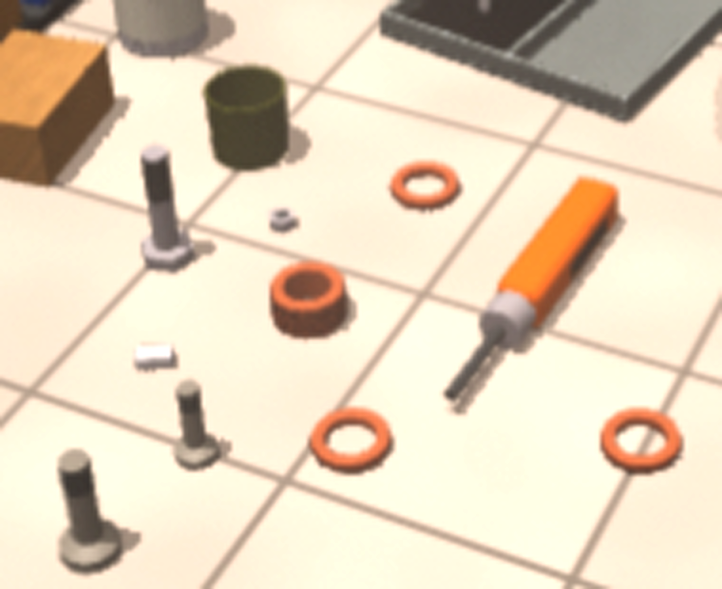

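View pics/cc.png

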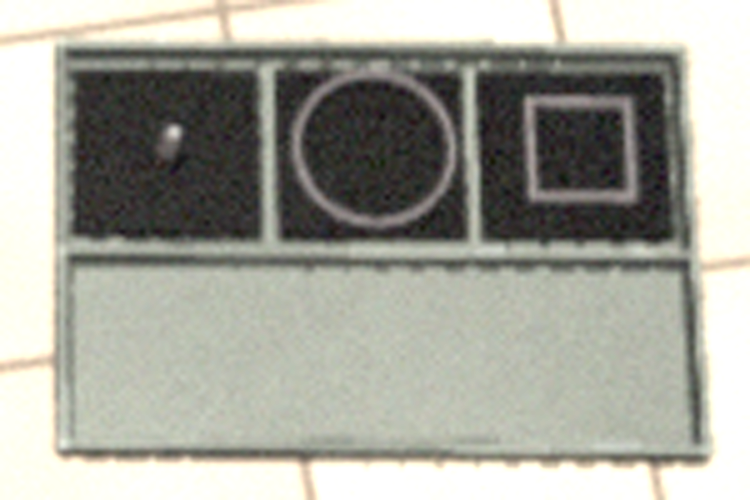

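The crops show the copper ring at crop (421,298) and the cup rim at (605,73). The short pin is the middle-sized upright at (201,317) top and (222,334) head. The driver handle runs (508,475)–(707,456), with its tip at (375,491). In the caddy crop the spindle tip is at (174,130), the well at (375,150) and the pocket at (581,150).

```bash
cat >h.py <<'E'
import numpy as np,cv2
from plant import r
def ray(c,p):
    K=np.array([[c["fx"],0,c["cx"]],[0,c["fy"],c["cy"]],[0,0,1]])
    u=cv2.undistortPoints(np.array([[p]],float),K,np.array([c["k1"],0,0,0.]))[0,0]
    return c["T"][:3,3],c["T"][:3,:3]@np.array([*u,1])
def onz(c,p,z):
    o,d=ray(c,p); return (o+d*(z-o[2])/d[2])[:2]
E
python3 - <<'E'
from h import *
t=r.capture("top"); s=r.capture("side")
np.set_printoptions(precision=4,suppress=True)
T=lambda X,Y:(X/4-.375+90,Y/4-.375+140)
S=lambda X,Y:(X/3.8-.37+140,Y/3.8-.37+190)
C=lambda X,Y:(X/5-.4+295,Y/5-.4+150)
for n,p,z in [("stack",T(421,298),.024),("cup",T(605,73),.05),("pintop",T(202,316),.05),("pinhead",T(222,331),.009),
 ("bolttop",T(405,97),.08),("bolthd",T(427,137),.01),("bigpintop",T(50,308),.08),("bighead",T(88,328),.012),("hA",T(507,475),.03),("hB",T(706,457),.03),("tip",T(373,491),.015),
 ("TL",C(62,48),.02),("TR",C(683,47),.02),("BL",C(62,447),.02),("BR",C(706,450),.02),("spin",C(174,130),.044),("circ",C(375,150),.021),("sq",C(581,150),.02),("divL",C(70,248),.02),("divR",C(690,250),.02)]: print(n,onz(t,p,z))
print("side")
for n,p,z in [("stack",S(309,291),.024),("cup",S(246,88),.05),("pintop",S(189,388),.05),("pinhead",S(196,447),.009),("bolttop",S(155,154),.08),("bigtop",S(74,459),.08),
 ("hB",S(600,190),.03),("tip",S(450,397),.015)]: print(n,onz(s,p,z))
E
```

```text
stack [0.5436 0.2521]
cup [0.6593 0.1243]
pintop [0.5449 0.3753]
pinhead [0.5441 0.3753]
bolttop [0.6507 0.2402]
bolthd [0.6479 0.24  ]
bigpintop [0.5544 0.4514]
bighead [0.5567 0.4537]
hA [0.4298 0.2124]
hB [0.4236 0.096 ]
tip [0.4338 0.2935]
TL [ 0.6431 -0.0358]
TR [ 0.5994 -0.3374]
BL [ 0.4463 -0.0049]
BR [ 0.4018 -0.3058]
spin [ 0.5867 -0.0799]
circ [ 0.5692 -0.1785]
sq [ 0.555  -0.2776]
divL [ 0.542  -0.0239]
divR [ 0.4983 -0.3191]
side
stack [0.543  0.2572]
cup [0.6626 0.1238]
pintop [0.546  0.3769]
pinhead [0.5452 0.3792]
bolttop [0.6513 0.2417]
bigtop [0.5505 0.4673]
hB [0.4216 0.1071]
tip [0.4342 0.2946]
```

Call:
jog_arm --plan '[{"dp": [0, 0, 0.01], "angular": [0, 0, -7]}, {"dp": [0, 0, 0.01], "angular": [0, 0, -7]}, {"dp": [0, 0, 0.01], "angular": [0, 0, -7]}, {"dp": [0, 0, 0.01], "angular": [0, 0, -7]}, {"dp": [0, 0, 0.01], "angular": [0, 0, -7]}, {"dp": [0, 0, 0.01], "angular": [0, 0, -7]}, {"dp": [0, 0, 0.01], "angular": [0, 0, -7]}, {"dp": [0, 0, 0.01], "angular": [0, 0, -7]}]' --gripper 0.065 --squeeze 50

```text
t: 0.87
ee_pos: [0.2369, -0.5238, 0.1506]
eef_rot: [-3.141, -0.0, 1.408]
ft_force: [-0.1, -0.4, -0.4]
grip_width: 0.764
gripper_force: 0.0
```

```bash
cat >>h.py <<'E'
def go(x,y,z,yaw=None,rows=None):
    s=r.state(); p=s["ee_pos"]; w=s["eef_rot"][2]; d=np.array([x,y,z])-p
    c,n=np.cos(w),np.sin(w)
    D=np.array([c*d[0]+n*d[1],n*d[0]-c*d[1],-d[2]])
    print("t%.2f"%s["t"],"pos",p.round(4),"rpy",np.degrees(s["eef_rot"]).round(1),"tool d mm",(D*1000).round(1),"len",round(1000*np.linalg.norm(D)),"f",s["ft_force"].round(1),"w",round(s["grip_width"]*85.4,1),"gf",round(s["gripper_force"]))
E
python3 -c "
from h import *
go(.429,.194,.13)"
```

```text
t0.87 pos [ 0.2369 -0.5238  0.1506] rpy [-180.    -0.    80.7] tool d mm [739.4  73.4  20.6] len 743 f [-0.1 -0.4 -0.4] w 65.2 gf 0
```

Call:
jog_arm --plan '[{"dp": [0.0308, 0.0031, 0]}, {"dp": [0.0308, 0.0031, 0]}, {"dp": [0.0308, 0.0031, 0]}, {"dp": [0.0308, 0.0031, 0]}, {"dp": [0.0308, 0.0031, 0]}, {"dp": [0.0308, 0.0031, 0]}, {"dp": [0.0308, 0.0031, 0]}, {"dp": [0.0308, 0.0031, 0]}]'

```text
invalid input
```

Call:
jog_arm --plan '[{"dp": [0.0308, 0.0031, 0]}, {"dp": [0.0308, 0.0031, 0]}, {"dp": [0.0308, 0.0031, 0]}, {"dp": [0.0308, 0.0031, 0]}, {"dp": [0.0308, 0.0031, 0]}, {"dp": [0.0308, 0.0031, 0]}, {"dp": [0.0308, 0.0031, 0]}, {"dp": [0.0308, 0.0031, 0]}]'

```text
invalid input
```

Call:
jog_arm --plan '[{"dp": [0.0308, 0.0031, 0]}, {"dp": [0.0308, 0.0031, 0]}, {"dp": [0.0308, 0.0031, 0]}, {"dp": [0.0308, 0.0031, 0]}, {"dp": [0.0308, 0.0031, 0]}, {"dp": [0.0308, 0.0031, 0]}, {"dp": [0.0308, 0.0031, 0]}, {"dp": [0.015, 0.0015, 0.01], "angular": [0, 0, -4]}]'

```text
invalid input
```

```bash
python3 -c "
from h import *
go(.429,.194,.005)
for n in('top','side'): cv2.imwrite('pics/%s1.png'%n,r.capture(n)['frame'][:,:,::-1])
a=[cv2.imread('pics/%s1.png'%n) for n in('top','side')]
cv2.imwrite('pics/a.png',np.hstack([cv2.resize(x,(400,300)) for x in a]))"
```

```text
t0.87 pos [ 0.2369 -0.5238  0.1506] rpy [-180.    -0.    80.7] tool d mm [739.4  73.4 145.6] len 757 f [-0.1 -0.4 -0.4] w 65.2 gf 0
```

View pics/a.png

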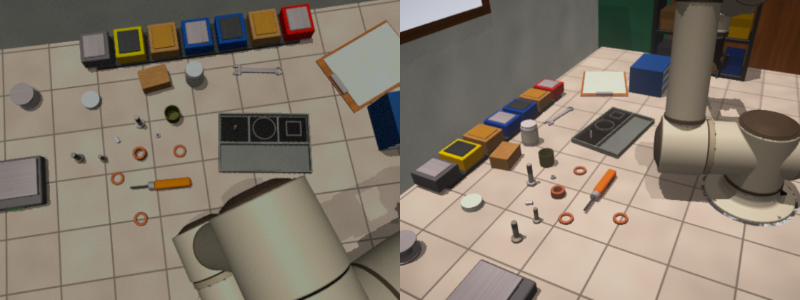

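The composite shows the scene unchanged: the calls were refused because "angular" was missing from the rows. I'll resend them with it.

Call:
jog_arm --plan '[{"dp": [0.0308, 0.0031, 0], "angular": [0, 0, 0]}, {"dp": [0.0308, 0.0031, 0], "angular": [0, 0, 0]}, {"dp": [0.0308, 0.0031, 0], "angular": [0, 0, 0]}, {"dp": [0.0308, 0.0031, 0], "angular": [0, 0, 0]}, {"dp": [0.0308, 0.0031, 0], "angular": [0, 0, 0]}, {"dp": [0.0308, 0.0031, 0], "angular": [0, 0, 0]}, {"dp": [0.0308, 0.0031, 0], "angular": [0, 0, 0]}, {"dp": [0.0308, 0.0031, 0], "angular": [0, 0, 0]}]'

```text
t: 1.63
ee_pos: [0.3029, -0.2839, 0.152]
eef_rot: [3.141, 0.001, 1.396]
ft_force: [-0.2, 0.8, 1.2]
grip_width: 0.76
gripper_force: 0.0
```

Call:
jog_arm --plan '[{"dp": [0.0308, 0.0031, 0], "angular": [0, 0, 0]}, {"dp": [0.0308, 0.0031, 0], "angular": [0, 0, 0]}, {"dp": [0.0308, 0.0031, 0], "angular": [0, 0, 0]}, {"dp": [0.0308, 0.0031, 0], "angular": [0, 0, 0]}, {"dp": [0.0308, 0.0031, 0], "angular": [0, 0, 0]}, {"dp": [0.0308, 0.0031, 0], "angular": [0, 0, 0]}, {"dp": [0.0308, 0.0031, 0], "angular": [0, 0, 0]}, {"dp": [0.0308, 0.0031, 0], "angular": [0, 0, 0]}]'

```text
t: 2.3
ee_pos: [0.3688, -0.0449, 0.1522]
eef_rot: [3.14, 0.0, 1.397]
ft_force: [1.2, -0.8, -0.3]
grip_width: 0.763
gripper_force: 0.0
```

Call:
jog_arm --plan '[{"dp": [0.0308, 0.0031, 0], "angular": [0, 0, 0]}, {"dp": [0.0308, 0.0031, 0], "angular": [0, 0, 0]}, {"dp": [0.0308, 0.0031, 0], "angular": [0, 0, 0]}, {"dp": [0.0308, 0.0031, 0], "angular": [0, 0, 0]}, {"dp": [0.0308, 0.0031, 0], "angular": [0, 0, 0]}, {"dp": [0.0308, 0.0031, 0], "angular": [0, 0, 0]}, {"dp": [0.0308, 0.0031, 0], "angular": [0, 0, 0]}, {"dp": [0.015, 0.0015, 0.01], "angular": [0, 0, -4]}]'

```text
t: 2.97
ee_pos: [0.4314, 0.1802, 0.1433]
eef_rot: [3.139, -0.002, 1.467]
ft_force: [-0.0, 0.2, 1.1]
grip_width: 0.766
gripper_force: 0.0
```

```bash
python3 -c "
from h import *
go(.429,.194,.005)"
```

```text
t2.97 pos [0.4314 0.1802 0.1433] rpy [ 1.798e+02 -1.000e-01  8.400e+01] tool d mm [ 13.5  -3.8 138.3] len 139 f [-0.   0.2  1.1] w 65.4 gf 0
```

Call:
jog_arm --plan '[{"dp": [0.005, -0.002, 0.03], "angular": [0, 0, 0]}, {"dp": [0.005, -0.002, 0.03], "angular": [0, 0, 0]}, {"dp": [0, 0, 0.025], "angular": [0, 0, 0]}, {"dp": [0, 0, 0], "angular": [0, 0, 0]}]'

```text
t: 3.3
ee_pos: [0.4249, 0.1872, 0.0528]
eef_rot: [-3.136, 0.002, 1.468]
ft_force: [-0.2, -0.8, -0.3]
grip_width: 0.76
gripper_force: 0.0
```

```bash
python3 -c "
from h import *
go(.429,.194,.005)"
```

```text
t3.30 pos [0.4249 0.1872 0.0528] rpy [-1.797e+02  1.000e-01  8.410e+01] tool d mm [ 7.2  3.4 47.8] len 48 f [-0.2 -0.8 -0.3] w 64.9 gf 0
```

Call:
jog_arm --plan '[{"dp": [0.004, 0.002, 0.02], "angular": [0, 0, 0]}, {"dp": [0.003, 0.001, 0.018], "angular": [0, 0, 0]}, {"dp": [0, 0, 0.01], "angular": [0, 0, 0]}, {"dp": [0, 0, 0], "angular": [0, 0, 0]}]'

```text
t: 3.63
ee_pos: [0.4305, 0.1938, 0.0079]
eef_rot: [-3.14, 0.001, 1.47]
ft_force: [-1.0, 0.1, -0.0]
grip_width: 0.763
gripper_force: 0.0
```

Call:
jog_arm --plan '[{"dp": [0, 0, 0], "angular": [0, 0, 0]}, {"dp": [0, 0, 0], "angular": [0, 0, 0]}, {"dp": [0, 0, 0], "angular": [0, 0, 0]}, {"dp": [0, 0, 0], "angular": [0, 0, 0]}, {"dp": [0, 0, 0], "angular": [0, 0, 0]}, {"dp": [0, 0, 0], "angular": [0, 0, 0]}]' --gripper 0.0 --squeeze 60

```text
t: 4.13
ee_pos: [0.4316, 0.1941, 0.0099]
eef_rot: [3.14, -0.001, 1.472]
ft_force: [-2.7, -1.9, 11.5]
grip_width: 0.337
gripper_force: 60.0
```

Call:
jog_arm --plan '[{"dp": [0, 0, 0], "angular": [0, 0, 0]}, {"dp": [0, 0, 0], "angular": [0, 0, 0]}, {"dp": [0, 0, -0.02], "angular": [0, 0, 0]}, {"dp": [0, 0, -0.03], "angular": [0, 0, 0]}, {"dp": [0, 0, -0.03], "angular": [0, 0, 0]}, {"dp": [0, 0, 0], "angular": [0, 0, 0]}]'

```text
t: 4.63
ee_pos: [0.4332, 0.1947, 0.0944]
eef_rot: [3.134, -0.003, 1.472]
ft_force: [0.7, -0.7, 0.3]
grip_width: 0.334
gripper_force: 59.9
```

```bash
python3 -c "
from h import *
go(.4707,-.1635,.09)"
```

```text
t4.63 pos [0.4332 0.1947 0.0944] rpy [179.6  -0.2  84.3] tool d mm [-352.7   72.8    4.4] len 360 f [ 0.7 -0.7  0.3] w 28.5 gf 60
```

Call:
jog_arm --plan '[{"dp": [-0.0294, 0.006, 0], "angular": [0, 0, 0]}, {"dp": [-0.0294, 0.006, 0], "angular": [0, 0, 0]}, {"dp": [-0.0294, 0.006, 0], "angular": [0, 0, 0]}, {"dp": [-0.0294, 0.006, 0], "angular": [0, 0, 0]}, {"dp": [-0.0294, 0.006, 0], "angular": [0, 0, 0]}, {"dp": [-0.0294, 0.006, 0], "angular": [0, 0, 0]}, {"dp": [-0.0294, 0.006, 0], "angular": [0, 0, 0]}, {"dp": [-0.0294, 0.006, 0], "angular": [0, 0, 0]}]'

```text
t: 5.3
ee_pos: [0.4553, -0.0463, 0.0888]
eef_rot: [3.141, 0.0, 1.472]
ft_force: [-0.2, -0.5, -2.0]
grip_width: 0.335
gripper_force: 59.8
```

Call:
jog_arm --plan '[{"dp": [-0.0294, 0.006, 0], "angular": [0, 0, 0]}, {"dp": [-0.0294, 0.006, 0], "angular": [0, 0, 0]}, {"dp": [-0.0294, 0.006, 0], "angular": [0, 0, 0]}, {"dp": [-0.0294, 0.006, 0], "angular": [0, 0, 0]}, {"dp": [0, 0, 0.01], "angular": [0, 0, 2]}, {"dp": [0, 0, 0], "angular": [0, 0, 0]}]'

```text
t: 5.8
ee_pos: [0.467, -0.1652, 0.0773]
eef_rot: [-3.14, -0.001, 1.433]
ft_force: [0.0, 0.2, -1.4]
grip_width: 0.339
gripper_force: 59.8
```

```bash
python3 -c "
from h import *
go(.4707,-.1635,.016)
for n in('top','side'): cv2.imwrite('pics/%s2.png'%n,r.capture(n)['frame'][:,:,::-1])
a=[cv2.imread('pics/%s2.png'%n) for n in('top','side')]
cv2.imwrite('pics/b.png',np.hstack([cv2.resize(x,(400,300)) for x in a]))"
```

```text
t5.80 pos [ 0.467  -0.1652  0.0773] rpy [-179.9   -0.    82.1] tool d mm [ 2.2  3.4 61.3] len 61 f [ 0.   0.2 -1.4] w 28.9 gf 60
```

View pics/b.png

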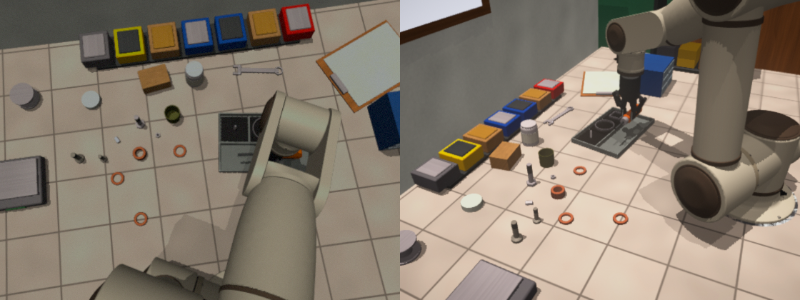

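The driver is held over the trough, in the side view around (630,115), and nothing else has been disturbed. I'll lower it.

Call:
jog_arm --plan '[{"dp": [0.002, 0.003, 0.02], "angular": [0, 0, 0]}, {"dp": [0, 0, 0.02], "angular": [0, 0, 0]}, {"dp": [0, 0, 0.012], "angular": [0, 0, 0]}, {"dp": [0, 0, 0.006], "angular": [0, 0, 0]}, {"dp": [0, 0, 0.003], "angular": [0, 0, 0]}, {"dp": [0, 0, 0], "angular": [0, 0, 0]}]'

```text
t: 6.4
ee_pos: [0.471, -0.1621, 0.0176]
eef_rot: [3.142, -0.0, 1.438]
ft_force: [-0.3, -0.4, -2.5]
grip_width: 0.332
gripper_force: 59.9
```

Call:
jog_arm --plan '[{"dp": [0, 0, 0], "angular": [0, 0, 0]}, {"dp": [0, 0, 0], "angular": [0, 0, 0]}, {"dp": [0, 0, 0], "angular": [0, 0, 0]}, {"dp": [0, 0, 0], "angular": [0, 0, 0]}]' --gripper 0.05

```text
t: 6.73
ee_pos: [0.4712, -0.1627, 0.0179]
eef_rot: [3.141, 0.0, 1.437]
ft_force: [-0.3, 0.3, 0.5]
grip_width: 0.584
gripper_force: 0.0
```

Call:
jog_arm --plan '[{"dp": [0, 0, -0.02], "angular": [0, 0, 0]}, {"dp": [0, 0, -0.035], "angular": [0, 0, 0]}, {"dp": [0, 0, -0.035], "angular": [0, 0, 0]}, {"dp": [0, 0, -0.03], "angular": [0, 0, 0]}, {"dp": [0, 0, 0], "angular": [0, 0, 0]}]'

```text
t: 7.15
ee_pos: [0.4729, -0.1636, 0.1436]
eef_rot: [3.134, 0.003, 1.437]
ft_force: [0.8, 0.0, 1.6]
grip_width: 0.585
gripper_force: 0.0
```

```bash
python3 -c "
from h import *
go(.5435,.2535,.13)"
```

```text
t7.15 pos [ 0.4729 -0.1636  0.1436] rpy [179.5   0.2  82.3] tool d mm [422.8  14.3  13.6] len 423 f [0.8 0.  1.6] w 50.0 gf 0
```

Call:
jog_arm --plan '[{"dp": [0.0325, 0.0011, 0], "angular": [0, 0, 0]}, {"dp": [0.0325, 0.0011, 0], "angular": [0, 0, 0]}, {"dp": [0.0325, 0.0011, 0], "angular": [0, 0, 0]}, {"dp": [0.0325, 0.0011, 0], "angular": [0, 0, 0]}, {"dp": [0.0325, 0.0011, 0], "angular": [0, 0, 0]}, {"dp": [0.0325, 0.0011, 0], "angular": [0, 0, 0]}, {"dp": [0.0325, 0.0011, 0], "angular": [0, 0, 0]}, {"dp": [0.0325, 0.0011, 0], "angular": [0, 0, 0]}]' --gripper 0.068

```text
t: 7.82
ee_pos: [0.5143, 0.0956, 0.1377]
eef_rot: [3.141, -0.0, 1.437]
ft_force: [-0.3, -0.7, 0.2]
grip_width: 0.795
gripper_force: 0.0
```

Call:
jog_arm --plan '[{"dp": [0.0325, 0.0011, 0], "angular": [0, 0, 0]}, {"dp": [0.0325, 0.0011, 0], "angular": [0, 0, 0]}, {"dp": [0.0325, 0.0011, 0], "angular": [0, 0, 0]}, {"dp": [0.0325, 0.0011, 0.02], "angular": [0, 0, 0]}, {"dp": [0.0325, 0.0011, 0.03], "angular": [0, 0, 0]}, {"dp": [0, 0, 0.02], "angular": [0, 0, 0]}, {"dp": [0, 0, 0.01], "angular": [0, 0, 0]}, {"dp": [0, 0, 0], "angular": [0, 0, 0]}]'

```text
t: 8.48
ee_pos: [0.5399, 0.252, 0.0569]
eef_rot: [-3.138, 0.002, 1.438]
ft_force: [0.6, 0.3, -0.6]
grip_width: 0.796
gripper_force: 0.0
```

```bash
python3 -c "
from h import *
go(.5435,.2535,.010)"
```

```text
t8.48 pos [0.5399 0.252  0.0569] rpy [-1.798e+02  1.000e-01  8.240e+01] tool d mm [ 2.   3.4 46.9] len 47 f [ 0.6  0.3 -0.6] w 67.9 gf 0
```

Call:
jog_arm --plan '[{"dp": [0.002, 0.003, 0.018], "angular": [0, 0, 0]}, {"dp": [0, 0, 0.018], "angular": [0, 0, 0]}, {"dp": [0, 0, 0.009], "angular": [0, 0, 0]}, {"dp": [0, 0, 0.002], "angular": [0, 0, 0]}, {"dp": [0, 0, 0], "angular": [0, 0, 0]}]'

```text
t: 8.9
ee_pos: [0.5445, 0.2535, 0.0128]
eef_rot: [3.142, -0.0, 1.436]
ft_force: [-0.1, -0.6, 1.2]
grip_width: 0.796
gripper_force: 0.0
```

Call:
jog_arm --plan '[{"dp": [0, 0, 0], "angular": [0, 0, 0]}, {"dp": [0, 0, 0], "angular": [0, 0, 0]}, {"dp": [0, 0, 0], "angular": [0, 0, 0]}, {"dp": [0, 0, 0], "angular": [0, 0, 0]}, {"dp": [0, 0, 0], "angular": [0, 0, 0]}, {"dp": [0, 0, 0], "angular": [0, 0, 0]}, {"dp": [0, 0, 0], "angular": [0, 0, 0]}]' --gripper 0.0 --squeeze 50

```text
t: 9.48
ee_pos: [0.545, 0.2541, 0.0139]
eef_rot: [3.14, -0.001, 1.437]
ft_force: [-2.5, -1.8, 10.7]
grip_width: 0.478
gripper_force: 49.4
```

Call:
jog_arm --plan '[{"dp": [0, 0, -0.015], "angular": [0, 0, 0]}, {"dp": [0, 0, -0.03], "angular": [0, 0, 0]}, {"dp": [0, 0, -0.03], "angular": [0, 0, 0]}, {"dp": [0, 0, -0.03], "angular": [0, 0, 0]}, {"dp": [0, 0, 0], "angular": [0, 0, 0]}]'

```text
t: 9.9
ee_pos: [0.5465, 0.2548, 0.124]
eef_rot: [3.134, -0.004, 1.437]
ft_force: [1.4, 0.8, -1.2]
grip_width: 0.479
gripper_force: 51.6
```

```bash
python3 -c "
from h import *
go(.585,-.079,.11)"
```

```text
t9.90 pos [0.5465 0.2548 0.124 ] rpy [179.5  -0.2  82.4] tool d mm [-325.7   82.6   14. ] len 336 f [ 1.4  0.8 -1.2] w 40.9 gf 52
```

Call:
jog_arm --plan '[{"dp": [-0.0325, 0.0082, 0], "angular": [0, 0, 0]}, {"dp": [-0.0325, 0.0082, 0], "angular": [0, 0, 0]}, {"dp": [-0.0325, 0.0082, 0], "angular": [0, 0, 0]}, {"dp": [-0.0325, 0.0082, 0], "angular": [0, 0, 0]}, {"dp": [-0.0325, 0.0082, 0], "angular": [0, 0, 0]}, {"dp": [-0.0325, 0.0082, 0], "angular": [0, 0, 0]}, {"dp": [-0.0325, 0.0082, 0], "angular": [0, 0, 0]}, {"dp": [-0.0325, 0.0082, 0], "angular": [0, 0, 0]}]'

```text
t: 10.57
ee_pos: [0.5746, -0.014, 0.1174]
eef_rot: [3.141, -0.0, 1.437]
ft_force: [0.5, 0.3, -1.6]
grip_width: 0.481
gripper_force: 51.6
```

Call:
jog_arm --plan '[{"dp": [-0.0325, 0.0082, 0], "angular": [0, 0, 0]}, {"dp": [-0.0325, 0.0082, 0], "angular": [0, 0, 0]}, {"dp": [0, 0, 0.02], "angular": [0, 0, 0]}, {"dp": [0, 0, 0.01], "angular": [0, 0, 0]}, {"dp": [0, 0, 0], "angular": [0, 0, 0]}]'

```text
t: 10.98
ee_pos: [0.5809, -0.0786, 0.0846]
eef_rot: [-3.138, -0.001, 1.436]
ft_force: [0.0, -0.3, -2.2]
grip_width: 0.48
gripper_force: 51.6
```

```bash
python3 -c "
from h import *
go(.585,-.079,.05)
a=r.capture('side')['frame'][100:220,200:360,::-1]
cv2.imwrite('pics/c.png',cv2.resize(a,None,fx=5,fy=5,interpolation=cv2.INTER_CUBIC))"
```

```text
t10.98 pos [ 0.5809 -0.0786  0.0846] rpy [-179.8   -0.    82.3] tool d mm [ 0.2  4.1 34.6] len 35 f [ 0.  -0.3 -2.2] w 41.0 gf 52
```

View pics/c.png

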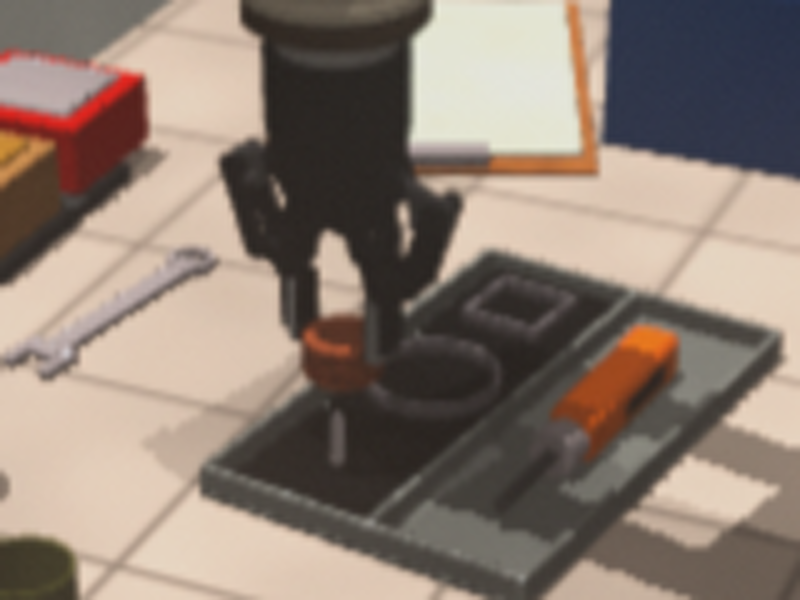

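The ring is held level over the spindle post (tip at crop (337,410), base at (337,463)), and the driver is lying in the trough. I'll check the post from this view.

```bash
python3 -c "
from h import *
s=r.capture('side')
print(onz(s,(200+337/5-.4,100+463/5-.4),.012),onz(s,(200+337/5-.4,100+408/5-.4),.044))
print('ringtop',onz(s,(200+343/5-.4,100+337/5-.4),.0945))
go(.585,-.079,.03)"
```

```text
[ 0.58747707 -0.07955967] [ 0.58943421 -0.08479397]
ringtop [ 0.58122862 -0.07631272]
t11.08 pos [ 0.582  -0.0781  0.0871] rpy [-180.    -0.    82.4] tool d mm [-0.5  3.1 57.1] len 57 f [ 0.4 -0.9 -1.6] w 40.9 gf 52
```

Call:
jog_arm --plan '[{"dp": [-0.0015, 0.0045, 0], "angular": [0, 0, 0]}, {"dp": [0, 0, 0.015], "angular": [0, 0, 0]}, {"dp": [0, 0, 0.015], "angular": [0, 0, 0]}, {"dp": [0, 0, 0.012], "angular": [0, 0, 0]}, {"dp": [0, 0, 0.008], "angular": [0, 0, 0]}, {"dp": [0, 0, 0.006], "angular": [0, 0, 0]}, {"dp": [0, 0, 0], "angular": [0, 0, 0]}]'

```text
t: 11.67
ee_pos: [0.5862, -0.0808, 0.0302]
eef_rot: [-3.14, -0.0, 1.437]
ft_force: [-0.2, 0.1, -2.1]
grip_width: 0.476
gripper_force: 51.6
```

```bash
python3 -c "
from h import *
go(.5865,-.08,.026)"
```

```text
t11.67 pos [ 0.5862 -0.0808  0.0302] rpy [-179.9   -0.    82.4] tool d mm [0.8 0.2 4.2] len 4 f [-0.2  0.1 -2.1] w 40.6 gf 52
```

Call:
jog_arm --plan '[{"dp": [0, 0, 0.002], "angular": [0, 0, 0]}, {"dp": [0, 0, 0.001], "angular": [0, 0, 0]}, {"dp": [0, 0, 0], "angular": [0, 0, 0]}]'

```text
t: 11.92
ee_pos: [0.5867, -0.0811, 0.0284]
eef_rot: [3.141, -0.0, 1.437]
ft_force: [0.6, -0.1, -2.3]
grip_width: 0.481
gripper_force: 51.6
```

Call:
jog_arm --plan '[{"dp": [0, 0, 0], "angular": [0, 0, 0]}, {"dp": [0, 0, 0], "angular": [0, 0, 0]}, {"dp": [0, 0, 0], "angular": [0, 0, 0]}, {"dp": [0, 0, 0], "angular": [0, 0, 0]}]' --gripper 0.06

```text
t: 12.25
ee_pos: [0.5866, -0.0812, 0.0283]
eef_rot: [3.141, -0.0, 1.437]
ft_force: [-0.2, 0.5, 0.0]
grip_width: 0.706
gripper_force: 0.0
```

Call:
jog_arm --plan '[{"dp": [0, 0, -0.015], "angular": [0, 0, 0]}, {"dp": [0, 0, -0.03], "angular": [0, 0, 0]}, {"dp": [0, 0, -0.035], "angular": [0, 0, 0]}, {"dp": [0, 0, -0.035], "angular": [0, 0, 0]}, {"dp": [0, 0, 0], "angular": [0, 0, 0]}]'

```text
t: 12.67
ee_pos: [0.5889, -0.0817, 0.1503]
eef_rot: [3.132, 0.001, 1.437]
ft_force: [0.2, -0.6, 1.3]
grip_width: 0.699
gripper_force: 0.0
```

```bash
python3 -c "
from h import *
go(.661,.124,.13)"
```

```text
t12.67 pos [ 0.5889 -0.0817  0.1503] rpy [1.795e+02 1.000e-01 8.230e+01] tool d mm [213.4  44.1  20.3] len 219 f [ 0.2 -0.6  1.3] w 59.7 gf 0
```

Call:
jog_arm --plan '[{"dp": [0.0305, 0.0063, 0], "angular": [0, 0, 0]}, {"dp": [0.0305, 0.0063, 0], "angular": [0, 0, 0]}, {"dp": [0.0305, 0.0063, 0], "angular": [0, 0, 0]}, {"dp": [0.0305, 0.0063, 0], "angular": [0, 0, 0]}, {"dp": [0.0305, 0.0063, 0], "angular": [0, 0, 0]}, {"dp": [0.0305, 0.0063, 0], "angular": [0, 0, 0]}, {"dp": [0.0305, 0.0063, 0], "angular": [0, 0, 0]}, {"dp": [0, 0, 0.02], "angular": [0, 0, 0]}]' --gripper 0.084

```text
t: 13.33
ee_pos: [0.6611, 0.1296, 0.1261]
eef_rot: [3.136, -0.003, 1.44]
ft_force: [0.5, -0.1, 0.5]
grip_width: 0.983
gripper_force: 0.0
```

Call:
jog_arm --plan '[{"dp": [0, 0, 0.025], "angular": [0, 0, 0]}, {"dp": [0, 0, 0.015], "angular": [0, 0, 0]}, {"dp": [0, 0, 0], "angular": [0, 0, 0]}]'

```text
t: 13.58
ee_pos: [0.6571, 0.1247, 0.0792]
eef_rot: [-3.136, 0.001, 1.437]
ft_force: [-0.4, -0.8, -0.6]
grip_width: 0.984
gripper_force: 0.0
```

```bash
python3 -c "
from h import *
go(.661,.124,.026)"
```

```text
t13.58 pos [0.6571 0.1247 0.0792] rpy [-1.797e+02  1.000e-01  8.240e+01] tool d mm [-0.2  4.  53.2] len 53 f [-0.4 -0.8 -0.6] w 84.0 gf 0
```

Call:
jog_arm --plan '[{"dp": [0, 0.004, 0.015], "angular": [0, 0, 0]}, {"dp": [0, 0, 0.02], "angular": [0, 0, 0]}, {"dp": [0, 0, 0.014], "angular": [0, 0, 0]}, {"dp": [0, 0, 0], "angular": [0, 0, 0]}]'

```text
t: 13.92
ee_pos: [0.6616, 0.1238, 0.0312]
eef_rot: [-3.138, 0.001, 1.437]
ft_force: [0.4, -0.5, -1.2]
grip_width: 0.983
gripper_force: 0.0
```

Call:
jog_arm --plan '[{"dp": [0, 0, 0], "angular": [0, 0, 0]}, {"dp": [0, 0, 0], "angular": [0, 0, 0]}, {"dp": [0, 0, 0], "angular": [0, 0, 0]}, {"dp": [0, 0, 0], "angular": [0, 0, 0]}, {"dp": [0, 0, 0], "angular": [0, 0, 0]}, {"dp": [0, 0, 0], "angular": [0, 0, 0]}, {"dp": [0, 0, 0], "angular": [0, 0, 0]}]' --gripper 0.0 --squeeze 40

```text
t: 14.5
ee_pos: [0.6635, 0.1241, 0.036]
eef_rot: [3.139, -0.001, 1.437]
ft_force: [0.1, -0.6, 6.5]
grip_width: 0.608
gripper_force: 41.4
```

Call:
jog_arm --plan '[{"dp": [0, 0, -0.015], "angular": [0, 0, 0]}, {"dp": [0, 0, -0.03], "angular": [0, 0, 0]}, {"dp": [0, 0, -0.03], "angular": [0, 0, 0]}, {"dp": [0, 0, -0.02], "angular": [0, 0, 0]}, {"dp": [0, 0, 0], "angular": [0, 0, 0]}]'

```text
t: 14.92
ee_pos: [0.6646, 0.1243, 0.1355]
eef_rot: [3.134, -0.002, 1.437]
ft_force: [1.1, -0.1, -0.1]
grip_width: 0.61
gripper_force: 42.1
```

```bash
python3 -c "
from h import *
go(.5705,-.178,.12)"
```

```text
t14.92 pos [0.6646 0.1243 0.1355] rpy [ 1.795e+02 -1.000e-01  8.230e+01] tool d mm [-312.1  -53.    15.5] len 317 f [ 1.1 -0.1 -0.1] w 52.1 gf 42
```

Call:
jog_arm --plan '[{"dp": [-0.0312, -0.0053, 0], "angular": [0, 0, 0]}, {"dp": [-0.0312, -0.0053, 0], "angular": [0, 0, 0]}, {"dp": [-0.0312, -0.0053, 0], "angular": [0, 0, 0]}, {"dp": [-0.0312, -0.0053, 0], "angular": [0, 0, 0]}, {"dp": [-0.0312, -0.0053, 0], "angular": [0, 0, 0]}, {"dp": [-0.0312, -0.0053, 0], "angular": [0, 0, 0]}, {"dp": [-0.0312, -0.0053, 0], "angular": [0, 0, 0]}, {"dp": [-0.0312, -0.0053, 0], "angular": [0, 0, 0]}]'

```text
t: 15.58
ee_pos: [0.5868, -0.119, 0.1296]
eef_rot: [3.141, 0.0, 1.437]
ft_force: [0.5, 0.5, -0.4]
grip_width: 0.608
gripper_force: 42.1
```

Call:
jog_arm --plan '[{"dp": [-0.0312, -0.0053, 0], "angular": [0, 0, 0]}, {"dp": [-0.0312, -0.0053, 0], "angular": [0, 0, 0]}, {"dp": [0, 0, 0.02], "angular": [0, 0, 0]}, {"dp": [0, 0, 0.02], "angular": [0, 0, 0]}, {"dp": [0, 0, 0], "angular": [0, 0, 0]}]'

```text
t: 16.0
ee_pos: [0.5669, -0.178, 0.086]
eef_rot: [-3.138, -0.001, 1.436]
ft_force: [-0.1, 0.2, -0.6]
grip_width: 0.606
gripper_force: 42.1
```

```bash
python3 -c "
from h import *
go(.5700,-.178,.048)
a=r.capture('side')['frame'][100:220,200:360,::-1]
cv2.imwrite('pics/d.png',cv2.resize(a,None,fx=5,fy=5,interpolation=cv2.INTER_CUBIC))"
```

```text
t16.00 pos [ 0.5669 -0.178   0.086 ] rpy [-1.798e+02 -1.000e-01  8.230e+01] tool d mm [ 0.5  3.  38. ] len 38 f [-0.1  0.2 -0.6] w 51.8 gf 42
```

View pics/d.png

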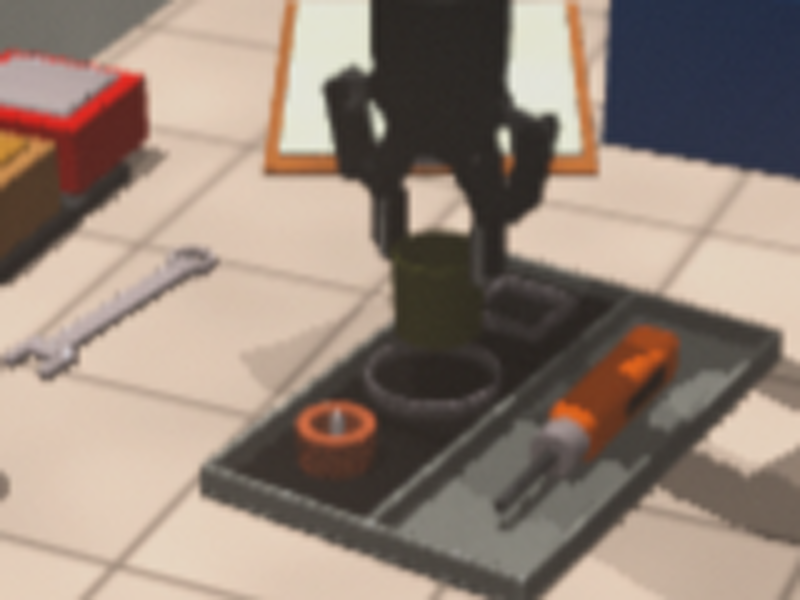

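The ring sits flat around the post at crop (337,440), and the cup is held upright above the well. I'll lower it.

Call:
jog_arm --plan '[{"dp": [0.0005, 0.003, 0.01], "angular": [0, 0, 0]}, {"dp": [0, 0, 0.012], "angular": [0, 0, 0]}, {"dp": [0, 0, 0.008], "angular": [0, 0, 0]}, {"dp": [0, 0, 0.005], "angular": [0, 0, 0]}, {"dp": [0, 0, 0.003], "angular": [0, 0, 0]}, {"dp": [0, 0, 0], "angular": [0, 0, 0]}, {"dp": [0, 0, 0], "angular": [0, 0, 0]}]'

```text
t: 16.63
ee_pos: [0.5716, -0.1779, 0.0512]
eef_rot: [-3.142, -0.0, 1.437]
ft_force: [-0.1, -0.3, -0.5]
grip_width: 0.612
gripper_force: 42.1
```

```bash
python3 -c "
from h import *
go(.5700,-.178,.048)"
```

```text
t16.63 pos [ 0.5716 -0.1779  0.0512] rpy [-180.    -0.    82.3] tool d mm [-0.3 -1.6  3.2] len 4 f [-0.1 -0.3 -0.5] w 52.2 gf 42
```

Call:
jog_arm --plan '[{"dp": [0, -0.001, 0.002], "angular": [0, 0, 0]}, {"dp": [0, 0, 0.001], "angular": [0, 0, 0]}, {"dp": [0, 0, 0], "angular": [0, 0, 0]}]'

```text
t: 16.88
ee_pos: [0.5706, -0.1779, 0.0481]
eef_rot: [3.141, -0.0, 1.437]
ft_force: [0.5, 1.1, -0.0]
grip_width: 0.606
gripper_force: 42.1
```

Call:
jog_arm --plan '[{"dp": [0, 0, 0], "angular": [0, 0, 0]}, {"dp": [0, 0, 0], "angular": [0, 0, 0]}, {"dp": [0, 0, 0], "angular": [0, 0, 0]}, {"dp": [0, 0, 0], "angular": [0, 0, 0]}]' --gripper 0.066

```text
t: 17.22
ee_pos: [0.5706, -0.1779, 0.0481]
eef_rot: [3.142, -0.0, 1.437]
ft_force: [0.6, -0.0, -0.0]
grip_width: 0.77
gripper_force: 0.0
```

Call:
jog_arm --plan '[{"dp": [0, 0, -0.01], "angular": [0, 0, 0]}, {"dp": [0, 0, -0.03], "angular": [0, 0, 0]}, {"dp": [0, 0, -0.035], "angular": [0, 0, 0]}, {"dp": [0, 0, -0.035], "angular": [0, 0, 0]}, {"dp": [0, 0, 0], "angular": [0, 0, 0]}]'

```text
t: 17.63
ee_pos: [0.5727, -0.1787, 0.1661]
eef_rot: [3.132, 0.003, 1.437]
ft_force: [1.0, -0.7, 1.3]
grip_width: 0.773
gripper_force: 0.0
```

```bash
python3 -c "
from h import *
go(.545,.3765,.13)"
```

```text
t17.63 pos [ 0.5727 -0.1787  0.1661] rpy [179.5   0.2  82.3] tool d mm [ 546.6 -101.4   36.1] len 557 f [ 1.  -0.7  1.3] w 66.0 gf 0
```

Call:
jog_arm --plan '[{"dp": [0.0304, -0.0056, 0], "angular": [0, 0, 0]}, {"dp": [0.0304, -0.0056, 0], "angular": [0, 0, 0]}, {"dp": [0.0304, -0.0056, 0], "angular": [0, 0, 0]}, {"dp": [0.0304, -0.0056, 0], "angular": [0, 0, 0]}, {"dp": [0.0304, -0.0056, 0], "angular": [0, 0, 0]}, {"dp": [0.0304, -0.0056, 0], "angular": [0, 0, 0]}, {"dp": [0.0304, -0.0056, 0], "angular": [0, 0, 0]}, {"dp": [0.0304, -0.0056, 0], "angular": [0, 0, 0]}]' --gripper 0.045

```text
t: 18.3
ee_pos: [0.5583, 0.0706, 0.1588]
eef_rot: [3.141, -0.0, 1.437]
ft_force: [0.7, 0.4, -0.0]
grip_width: 0.527
gripper_force: 0.0
```

Call:
jog_arm --plan '[{"dp": [0.0304, -0.0056, 0], "angular": [0, 0, 0]}, {"dp": [0.0304, -0.0056, 0], "angular": [0, 0, 0]}, {"dp": [0.0304, -0.0056, 0], "angular": [0, 0, 0]}, {"dp": [0.0304, -0.0056, 0], "angular": [0, 0, 0]}, {"dp": [0.0304, -0.0056, 0], "angular": [0, 0, 0]}, {"dp": [0.0304, -0.0056, 0], "angular": [0, 0, 0]}, {"dp": [0.0304, -0.0056, 0], "angular": [0, 0, 0]}, {"dp": [0.0304, -0.0056, 0], "angular": [0, 0, 0]}]'

```text
t: 18.97
ee_pos: [0.5463, 0.3178, 0.1588]
eef_rot: [3.141, -0.0, 1.437]
ft_force: [0.8, -1.2, 0.1]
grip_width: 0.528
gripper_force: 0.0
```

Call:
jog_arm --plan '[{"dp": [0.0304, -0.0056, 0], "angular": [0, 0, 0]}, {"dp": [0.0304, -0.0056, 0], "angular": [0, 0, 0]}, {"dp": [0, 0, 0.03], "angular": [0, 0, 0]}, {"dp": [0, 0, 0.03], "angular": [0, 0, 0]}, {"dp": [0, 0, 0.015], "angular": [0, 0, 0]}, {"dp": [0, 0, 0], "angular": [0, 0, 0]}]'

```text
t: 19.47
ee_pos: [0.542, 0.3773, 0.0797]
eef_rot: [-3.137, 0.003, 1.437]
ft_force: [-0.9, -1.1, 0.1]
grip_width: 0.529
gripper_force: 0.0
```

```bash
python3 -c "
from h import *
go(.545,.3765,.022)"
```

```text
t19.47 pos [0.542  0.3773 0.0797] rpy [-179.8    0.2   82.4] tool d mm [-0.4  3.  57.7] len 58 f [-0.9 -1.1  0.1] w 45.1 gf 0
```

Call:
jog_arm --plan '[{"dp": [0, 0.003, 0.015], "angular": [0, 0, 0]}, {"dp": [0, 0, 0.02], "angular": [0, 0, 0]}, {"dp": [0, 0, 0.014], "angular": [0, 0, 0]}, {"dp": [0, 0, 0.004], "angular": [0, 0, 0]}, {"dp": [0, 0, 0], "angular": [0, 0, 0]}]'

```text
t: 19.88
ee_pos: [0.5464, 0.3774, 0.0299]
eef_rot: [-3.141, 0.001, 1.437]
ft_force: [1.2, -0.1, 0.6]
grip_width: 0.525
gripper_force: 0.0
```

Call:
jog_arm --plan '[{"dp": [0, 0, 0], "angular": [0, 0, 0]}, {"dp": [0, 0, 0], "angular": [0, 0, 0]}, {"dp": [0, 0, 0], "angular": [0, 0, 0]}, {"dp": [0, 0, 0], "angular": [0, 0, 0]}, {"dp": [0, 0, 0], "angular": [0, 0, 0]}, {"dp": [0, 0, 0], "angular": [0, 0, 0]}, {"dp": [0, 0, 0], "angular": [0, 0, 0]}]' --gripper 0.0 --squeeze 40

```text
t: 20.47
ee_pos: [0.547, 0.3778, 0.0312]
eef_rot: [3.14, -0.001, 1.437]
ft_force: [-1.1, -1.0, 7.3]
grip_width: 0.121
gripper_force: 39.4
```

Call:
jog_arm --plan '[{"dp": [0, 0, -0.015], "angular": [0, 0, 0]}, {"dp": [0, 0, -0.03], "angular": [0, 0, 0]}, {"dp": [0, 0, -0.035], "angular": [0, 0, 0]}, {"dp": [0, 0, -0.035], "angular": [0, 0, 0]}, {"dp": [0, 0, 0], "angular": [0, 0, 0]}]'

```text
t: 20.88
ee_pos: [0.5486, 0.3787, 0.1531]
eef_rot: [3.134, -0.006, 1.437]
ft_force: [-0.3, 0.5, -0.6]
grip_width: 0.116
gripper_force: 39.0
```

```bash
python3 -c "
from h import *
go(.5555,-.277,.14)"
```

```text
t20.88 pos [0.5486 0.3787 0.1531] rpy [179.5  -0.3  82.3] tool d mm [-648.9   94.1   13.1] len 656 f [-0.3  0.5 -0.6] w 9.9 gf 39
```

Call:
jog_arm --plan '[{"dp": [-0.0309, 0.0045, 0], "angular": [0, 0, 0]}, {"dp": [-0.0309, 0.0045, 0], "angular": [0, 0, 0]}, {"dp": [-0.0309, 0.0045, 0], "angular": [0, 0, 0]}, {"dp": [-0.0309, 0.0045, 0], "angular": [0, 0, 0]}, {"dp": [-0.0309, 0.0045, 0], "angular": [0, 0, 0]}, {"dp": [-0.0309, 0.0045, 0], "angular": [0, 0, 0]}, {"dp": [-0.0309, 0.0045, 0], "angular": [0, 0, 0]}]'

```text
t: 21.47
ee_pos: [0.5487, 0.1575, 0.1453]
eef_rot: [3.141, -0.0, 1.437]
ft_force: [1.2, 0.0, -1.1]
grip_width: 0.118
gripper_force: 39.0
```

Call:
jog_arm --plan '[{"dp": [-0.0309, 0.0045, 0], "angular": [0, 0, 0]}, {"dp": [-0.0309, 0.0045, 0], "angular": [0, 0, 0]}, {"dp": [-0.0309, 0.0045, 0], "angular": [0, 0, 0]}, {"dp": [-0.0309, 0.0045, 0], "angular": [0, 0, 0]}, {"dp": [-0.0309, 0.0045, 0], "angular": [0, 0, 0]}, {"dp": [-0.0309, 0.0045, 0], "angular": [0, 0, 0]}, {"dp": [-0.0309, 0.0045, 0], "angular": [0, 0, 0]}]'

```text
t: 22.05
ee_pos: [0.5512, -0.0612, 0.1453]
eef_rot: [3.141, -0.0, 1.437]
ft_force: [0.1, 0.4, 0.3]
grip_width: 0.119
gripper_force: 39.0
```

Call:
jog_arm --plan '[{"dp": [-0.0309, 0.0045, 0], "angular": [0, 0, 0]}, {"dp": [-0.0309, 0.0045, 0], "angular": [0, 0, 0]}, {"dp": [-0.0309, 0.0045, 0], "angular": [0, 0, 0]}, {"dp": [-0.0309, 0.0045, 0], "angular": [0, 0, 0]}, {"dp": [-0.0309, 0.0045, 0], "angular": [0, 0, 0]}, {"dp": [-0.0309, 0.0045, 0], "angular": [0, 0, 0]}, {"dp": [-0.0309, 0.0045, 0], "angular": [0, 0, 0]}, {"dp": [0, 0, 0.02], "angular": [0, 0, 0]}]'

```text
t: 22.72
ee_pos: [0.5546, -0.284, 0.128]
eef_rot: [3.137, 0.004, 1.434]
ft_force: [-0.1, -0.9, 0.3]
grip_width: 0.119
gripper_force: 39.1
```

Call:
jog_arm --plan '[{"dp": [0, 0, 0.03], "angular": [0, 0, 0]}, {"dp": [0, 0, 0.01], "angular": [0, 0, 0]}, {"dp": [0, 0, 0], "angular": [0, 0, 0]}]'

```text
t: 22.97
ee_pos: [0.5525, -0.2774, 0.0824]
eef_rot: [-3.137, -0.002, 1.437]
ft_force: [-0.2, -0.4, 0.5]
grip_width: 0.115
gripper_force: 39.1
```

```bash
python3 -c "
from h import *
go(.5555,-.277,.043)
a=r.capture('side')['frame'][80:200,210:370,::-1]
cv2.imwrite('pics/e.png',cv2.resize(a,None,fx=5,fy=5,interpolation=cv2.INTER_CUBIC))"
```

```text
t22.97 pos [ 0.5525 -0.2774  0.0824] rpy [-1.798e+02 -1.000e-01  8.230e+01] tool d mm [ 0.8  2.9 39.4] len 40 f [-0.2 -0.4  0.5] w 9.8 gf 39
```

View pics/e.png

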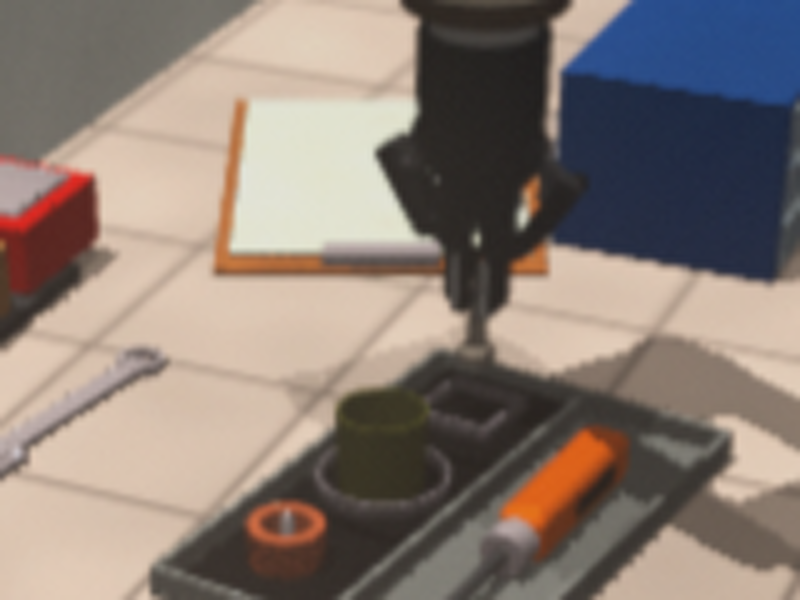

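The pin is held upright, head down, at crop (477,350) above the pocket. The cup stands in the well at (383,440) and the ring is on the spindle. I'll lower the pin.

Call:
jog_arm --plan '[{"dp": [0.001, 0.003, 0.012], "angular": [0, 0, 0]}, {"dp": [0, 0, 0.012], "angular": [0, 0, 0]}, {"dp": [0, 0, 0.008], "angular": [0, 0, 0]}, {"dp": [0, 0, 0.004], "angular": [0, 0, 0]}, {"dp": [0, 0, 0.002], "angular": [0, 0, 0]}, {"dp": [0, 0, 0], "angular": [0, 0, 0]}, {"dp": [0, 0, 0], "angular": [0, 0, 0]}]'

```text
t: 23.6
ee_pos: [0.557, -0.2776, 0.0473]
eef_rot: [3.141, 0.0, 1.437]
ft_force: [-0.0, -0.4, -0.3]
grip_width: 0.12
gripper_force: 39.1
```

```bash
python3 -c "
from h import *
go(.5555,-.277,.043)"
```

```text
t23.60 pos [ 0.557  -0.2776  0.0473] rpy [180.    0.   82.3] tool d mm [ 0.4 -1.6  4.3] len 5 f [-0.  -0.4 -0.3] w 10.3 gf 39
```

Call:
jog_arm --plan '[{"dp": [0, -0.001, 0.002], "angular": [0, 0, 0]}, {"dp": [0, 0, 0.002], "angular": [0, 0, 0]}, {"dp": [0, 0, 0], "angular": [0, 0, 0]}, {"dp": [0, 0, 0], "angular": [0, 0, 0]}]'

```text
t: 23.93
ee_pos: [0.5559, -0.2776, 0.0432]
eef_rot: [3.141, 0.0, 1.437]
ft_force: [-0.5, 0.1, 2.0]
grip_width: 0.118
gripper_force: 39.1
```

Call:
jog_arm --plan '[{"dp": [0, 0, 0], "angular": [0, 0, 0]}, {"dp": [0, 0, 0], "angular": [0, 0, 0]}, {"dp": [0, 0, 0], "angular": [0, 0, 0]}, {"dp": [0, 0, 0], "angular": [0, 0, 0]}, {"dp": [0, 0, 0], "angular": [0, 0, 0]}]' --gripper 0.04

```text
t: 24.35
ee_pos: [0.5558, -0.2774, 0.043]
eef_rot: [-3.141, -0.0, 1.437]
ft_force: [1.1, 0.3, -0.3]
grip_width: 0.468
gripper_force: 0.0
```

Call:
jog_arm --plan '[{"dp": [0, 0, -0.015], "angular": [0, 0, 0]}, {"dp": [0, 0, -0.03], "angular": [0, 0, 0]}, {"dp": [0, 0, -0.035], "angular": [0, 0, 0]}, {"dp": [0, 0, -0.03], "angular": [0, 0, 0]}, {"dp": [-0.03, 0, -0.02], "angular": [0, 0, 0]}, {"dp": [-0.03, 0, 0], "angular": [0, 0, 0]}, {"dp": [-0.03, 0, 0], "angular": [0, 0, 0]}, {"dp": [-0.03, 0, 0], "angular": [0, 0, 0]}]'

```text
t: 25.02
ee_pos: [0.5397, -0.3976, 0.1736]
eef_rot: [3.141, 0.0, 1.438]
ft_force: [-0.7, 0.5, -0.0]
grip_width: 0.468
gripper_force: 0.0
```

Call:
jog_arm --plan '[{"dp": [-0.03, 0, 0], "angular": [0, 0, 0]}, {"dp": [-0.03, 0, 0], "angular": [0, 0, 0]}, {"dp": [-0.03, 0, 0], "angular": [0, 0, 0]}, {"dp": [-0.03, 0, 0], "angular": [0, 0, 0]}, {"dp": [0, 0, 0], "angular": [0, 0, 0]}, {"dp": [0, 0, 0], "angular": [0, 0, 0]}]'

```text
t: 25.52
ee_pos: [0.5231, -0.5166, 0.1721]
eef_rot: [-3.141, -0.001, 1.435]
ft_force: [-0.8, 0.4, -0.6]
grip_width: 0.471
gripper_force: 0.0
```

```bash
python3 -c "
from h import *
go(.5555,-.277,.043)
a=[r.capture(n)['frame'][:,:,::-1] for n in('top','side')]
b=[cv2.resize(a[0][150:250,295:445],(400,267),interpolation=2),cv2.resize(a[1][130:230,220:370],(400,267),interpolation=2)]
cv2.imwrite('pics/f.png',cv2.convertScaleAbs(np.vstack([np.hstack(b),np.hstack([cv2.resize(x,(400,300)) for x in a])]),alpha=1.4))"
```

```text
t25.52 pos [ 0.5231 -0.5166  0.1721] rpy [-180.    -0.    82.2] tool d mm [241.8  -0.3 129.1] len 274 f [-0.8  0.4 -0.6] w 40.3 gf 0
```

View pics/f.png

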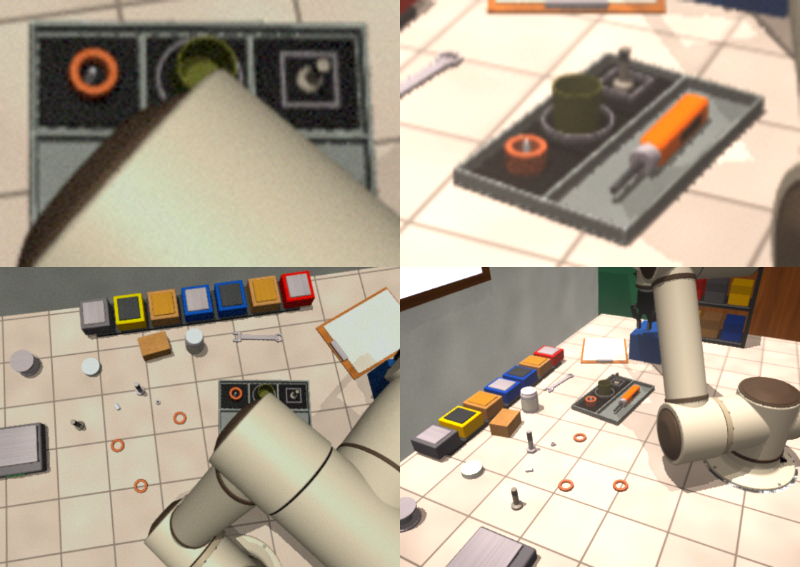

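All four parts sit correctly. The ring is at crop (93,72), the cup upright in the well at (207,62) and the pin upright in the pocket at (315,75). The driver lies in the trough, and the look-alikes have not moved. The arm is clear.

```bash
python3 -c "
from plant import r
print(r.sign_off())"
```

```text
the job is handed in; nothing more can be done
None
```

I placed all four kit parts in the caddy, left the look-alikes where they stood, and handed the job in at about 26 s; the final pictures looked correct, but sign-off gave no verdict.

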